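# Index the turntable out and lift the wax cassette by its catches

## Robot

A 6-joint arm with a two-finger parallel gripper is mounted at the origin on the work surface. World frame = base frame: x ahead of the robot, y to its left, z up, the work surface at z = 0. Lengths are in mm, angles in rad, forces in N, time in s.
With the tool pointing down it reaches from about 350 to 875 mm from the base axis. Payload 4.2 kg.
Tool frame: the origin (TCP) lies between the finger pads; the fingertips stand env.tip_extent ahead of it and the grasp point (between the pads) is the TCP (env.tip_extent is the distance from the TCP to the fingertips, in mm); z points along the fingers, x is the direction in which the jaws open and shut, and the axes are right-handed (so a half turn about z gives the same grasp; the last joint's range is limited). The gripper opens to 85 mm and grips with 20 to 120 N. Pads are 22 mm wide; open, the fingers measure 114 mm over their backs; the gripper's body (76 mm by 85 mm) begins 54 mm behind the grasp point. The pads swing forward as they close: fully open they stand 13 mm farther back than shut.
Start: joints at [1.547, 0.385, 0.008, 0, -1.194, -0.259], TCP at [174.371, 600.162, 250.312] pointing down, gripper open.
Joint ranges: [-3.14, 3.14], [-1.21, 2.06], [-1.07, 1.41], [-3.16, 2.05], [-2.99, -0.16], [-3.1, 3.1]. Speed limits (rad/s): [2.79, 2.79, 3.14, 3.14, 3.14, 3.14].

## Interface

Orientations are given as a unit quaternion [x, y, z, w].
In Python, from station import env, imaging gives the robot as it stands.
- The arm moves only by the tool step_arm, never from a script. Its argument "steps" is a list of rows, each an object with "offset": the shift along the world's x, y, z in m, a list of three; "roll": the turn about the world's z in rad; "jaw": the closure in counts, from 0 (fully open) to 255 (shut). A call has 1 to 12 rows; each row is the pose to reach, as a shift and turn from the pose commanded when the call began; what a row does not reach only later rows make up. A row lasts 1/8 s, in which the tool goes at most 62.5 mm and 10.7 degrees, less where a joint would pass 70% of its speed; a pose out of reach is approached as far as the arm can. A call with a gripper value outside its range is refused whole. The fingers move at their own pace and stop on an object; "newtons" is the grip in N (left out, the last holds). Time passes only in rows, so rows that repeat a pose let the fingers close. It gives the time, the measured TCP pose, the force and the opening at its end, in the units of the state.
- env.sense(): the state, without advancing time (a new reading comes with each control period).
- imaging.capture(name): name is "scene" or "top" or "wrist"; returns the picture (420x560x3 uint8, red, green, blue); there is no depth.
- imaging.camera_info(name): a dict with "intrinsics" (3x3 intrinsics, pixels), "distortion" ([k1, k2, p1, p2, k3] as OpenCV has them; the pictures are not rectified), "position" and "orientation" of the camera in the world. Camera axes: x right, y up, looking along -z (the intrinsics and any distortion apply to the point x, -y, -z); pixel columns grow to the right and rows downward; lengths in mm; the calibration is good to about 2 mm. A picture is of the moment at which its call begins: read the wrist's pose just before it. camera_info takes no time and is no camera call; for the wrist camera it gives the pose at the moment of the call.
- env.finish_job(): hands the job in, once; it reports no verdict.
The state is a dict: "clock": time; "joints": joint angles; "joint_velocities": joint speeds; "effort": joint torques, N m; "position": TCP position; "eef_rot": TCP orientation; "ft_force": force on the tool from outside, world axes, zero at the start; "wrist_torque": the same for the moment, N m; "finger_gap": finger opening in mm.
Only numpy, scipy, OpenCV 4.12 (cv2) and the standard library are available. Lean on these libraries where they do the work, as an engineer would, in place of code of your own. Each camera call takes 0.05 s, during which the arm holds its last target.

## Task

Turn the wax indexer's turntable by its wooden post, counter-clockwise seen from above, until the sprung plunger clicks into the detent and the wax cassette has come out from under the clear guard. Then squeeze the cassette's two brass side catches together, lift the cassette straight up until it is about 10 cm clear of its seat, and finish still holding it there, level and still, by the squeezed catches, with the turntable left in its detent. Leave the other things on the bench where they are.

Things in the scene. Friction and masses are not known exactly. Their poses are not given: they have to be found in the camera images.
- indexer: Fixed foot of the wax indexer: brown wood board 310 x 270 x 12 mm on the bench. Origin on the bench plane below the turntable's axis; +x points to the guard side, z up. The detent's brass spring plunger points at the turntable's rim from 200 degrees (counter-clockwise from +x); its block is 44 mm high, 134 to 150 mm from the axis.
- guard (a point): Centre of the top of the fixed clear guard plate, 125 mm above the bench, 6 mm thick, 118 mm along the indexer's x and 150 mm along its y, borne by two steel posts at its edge away from the turntable's axis; this point is 99 mm from the axis. A steel strip on that edge rises 1 mm higher.
- turntable: Round grey metal turntable, 234 mm wide, top 40 mm above the bench. Origin on its axis at bench level; x points to the seat, z up. Its yaw about the indexer starts within +-0.3 rad of 0 (seat under the guard). Detent at +2.00 rad: a rim bump lifts the plunger from 1.85 on (about 6 N more at the post), then it drops in and holds. Elsewhere friction holds (1 N at the post).
- unload (a point): Fixed point at the level of the turntable's top, 65 mm from its axis, 2.00 rad counter-clockwise of the indexer's +x: the middle of the cassette's seat is here when the turntable is in its detent.
- turn_post (a point): Middle of the grip zone of the turntable's upright round wooden post (22 mm thick, from 40 to 115 mm above the bench): on the post's axis, 98 mm above the bench. It stands 85 mm from the turntable's axis, 140 degrees counter-clockwise of the cassette seat's direction, rigid with the table; it may be pinched or pushed.
- cassette: Loose wax cassette: birch block 96 mm long (its x), 34 mm wide (its y), 54 mm high, with a rounded pale wax bar in its top; 0.2 to 0.45 kg. Origin: centre of its underside, z up. Stands on the turntable 65 mm from the axis, long side tangential, its y along the radius. A brass catch plate on each long side. Lifts only with both catches pressed in over 5 mm.
- seat (a point): Middle of the cassette's seat, on the turntable's top face. Steel end stops and side guides 10 mm high locate the cassette with 1.5 mm play. On each long side a steel keeper, 34 mm long, 31.5 to 45 mm from the middle, top 18.5 mm above this point, hooks over the catch's tooth.
- catch_left (a joint): Travel of the +y catch: 0 sprung out, 0.008 m fully pressed in towards the cassette. Spring force 1.6 N at 0 to 4.8 N fully in.
- catch_right (a joint): The same for the -y catch.
- catch_left_pad (a point): Middle of the finger zone on the outer face of the +y catch: 30 mm from the cassette's middle when out, 50 mm above its underside. The plate is 26 mm wide (along cassette x), from 6 to 66 mm above the underside; finger zone 30 to 66 mm. Across both catches 60 mm when out, 44 mm fully squeezed.
- catch_right_pad (a point): The same on the -y catch.
- ken_blank: Bystander: turned birch ken blank 162 mm long, lying beside the indexer. Origin at its middle, on the bench.
- scraper: Bystander: flat dark horn scraper, 139 x 42 x 5 mm, lying beside the indexer. Origin at the centre of its underside.
- wax_block: Bystander: loose rounded carnauba wax block 75 x 46 x 28 mm. Origin at the centre of its underside.
- tama_center (a point): Bystander: centre of the silver tama ball, 60 mm in diameter, resting on a low cork stand with three pegs, fixed to the bench.
- brush: Bystander: small birch brush lying on the bench.
- sanding_block: Bystander: cork sanding block 90 x 50 x 30 mm. Origin at the centre of its underside.
- wax_jar: Bystander: amber jar with metal cap, 68 mm wide, 62 mm high. Origin at the centre of its underside.

How it is judged:
By the outcome, as a careful person would: the job done as asked, in the order asked, and still so for the second after the job is handed in, while the arm keeps its last pose, push and grip.
It also fails if it takes over 58 s, if anything falls off the work surface, if the arm or the gripper's body presses on something with over 40 N, if the wrist force passes 120 N, or if a joint passes its speed limit or range.

## Working session

There is one attempt and no reset: what is moved stays moved. The work goes in short steps, Python scripts to look and compute and a tool call to move; the robot and the scene stay as the last step left them, time stands still between calls to the robot, and variables do not carry over. Pictures are saved under pics/ and viewed, and the job is handed in when it is done.

Besides the shell and the picture viewer there is one more tool, called after "Emit:" as name(argument=value, ...) on one line, values as JSON. step_arm: Moves the arm, as the interface text tells. Its arguments: {"type":"object","properties":{"steps":{"type":"array","items":{"type":"object","properties":{"offset":{"type":"array","items":{"type":"number"}},"roll":{"type":"number"},"jaw":{"type":"number"}}}},"newtons":{"type":"number"}},"required":["steps"]}

```bash
ls; mkdir -p pics
python3 - <<'E'
from station import env, imaging
import cv2
print(env.sense(), env.tip_extent)
for n in ["scene","top","wrist"]:
    print(n, imaging.camera_info(n))
    im=imaging.capture(n); cv2.imwrite(f"pics/{n}0.png", im[:,:,::-1])
E
```

```text
pics
{'clock': 0.0, 'joints': array([ 1.54663769e+00,  3.85561310e-01,  6.60316797e-03, -4.99342567e-04,
       -1.19402599e+00, -2.58569486e-01]), 'joint_velocities': array([-1.39981510e-03, -3.95003844e-04, -1.46819319e-03, -1.33620989e-03,
        7.27068734e-05, -3.87144752e-04]), 'effort': array([-1.69181008e-04, -3.92284226e+01,  1.88399863e+01,  4.18613836e+00,
       -4.60464129e-03,  3.92664077e-06]), 'position': array([174.20668704, 599.64827408, 249.20976968]), 'eef_rot': array([-6.00352269e-01,  7.99734895e-01, -7.14874511e-04, -8.59899502e-04]), 'ft_force': array([-0.02707419, -0.15833092,  0.42385269]), 'wrist_torque': array([-0.03690372, -0.00296778,  0.04988481]), 'finger_gap': 85.42542684417556} 19.0
scene {'intrinsics': array([[412.86051884,   0.        , 269.03399668],
       [  0.        , 412.86051884, 206.97156871],
       [  0.        ,   0.        ,   1.        ]]), 'distortion': array([-0.11375688,  0.        ,  0.        ,  0.        ,  0.        ]), 'position': array([1471.99559937,  410.92393425,  790.17963312]), 'orientation': array([0.2466751 , 0.39829873, 0.73911315, 0.48396413])}
top {'intrinsics': array([[464.68109943,   0.        , 279.37507435],
       [  0.        , 464.68109943, 206.37852368],
       [  0.        ,   0.        ,   1.        ]]), 'distortion': array([-0.00066046,  0.        ,  0.        ,  0.        ,  0.        ]), 'position': array([ 371.61061771,   -5.56259572, 1383.90973974]), 'orientation': array([-0.05810169,  0.0526059 ,  0.7146144 , -0.69511372])}
wrist {'intrinsics': array([[294.29194919,   0.        , 275.23268041],
       [  0.        , 294.29194919, 212.14235511],
       [  0.        ,   0.        ,   1.        ]]), 'distortion': array([-0.01596986,  0.        ,  0.        ,  0.        ,  0.        ]), 'position': array([240.90336966, 581.34172042, 373.09235508]), 'orientation': array([ 0.08503007, -0.11078682,  0.79202933, -0.59429429])}
```

View pics/scene0.png

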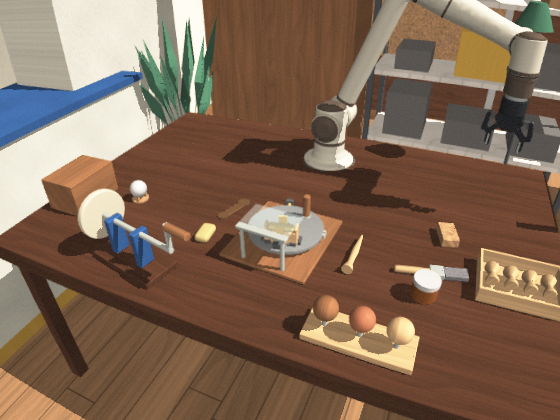

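View pics/top0.png

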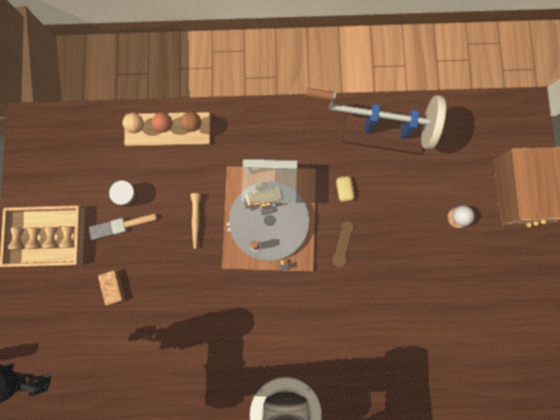

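View pics/wrist0.png

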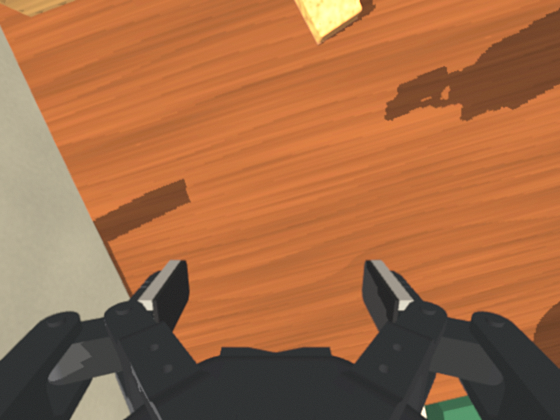

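```bash
cat > h.py <<'E'
import numpy as np, cv2
from scipy.spatial.transform import Rotation as R
from station import env, imaging
def ray(ci,px):
    px=np.array(px,float).reshape(-1,1,2)
    u=cv2.undistortPoints(px,ci["intrinsics"],ci["distortion"]).reshape(-1,2)
    d=np.c_[u[:,0],-u[:,1],-np.ones(len(u))]
    return np.array(ci["position"]),R.from_quat(ci["orientation"]).apply(d)
def plane(ci,px,z):
    o,d=ray(ci,px); return o+d*((z-o[2])/d[:,2])[:,None]
def proj(ci,P):
    P=np.array(P,float).reshape(-1,3)
    c=R.from_quat(ci["orientation"]).inv().apply(P-ci["position"]); c=c*[1,-1,-1]
    return cv2.projectPoints(c,np.zeros(3),np.zeros(3),ci["intrinsics"],ci["distortion"])[0].reshape(-1,2)
def crop(im,x0,x1,y0,y1,k,name):
    cv2.imwrite(name,cv2.resize(im[y0:y1,x0:x1,::-1],None,fx=k,fy=k,interpolation=cv2.INTER_CUBIC))
E
python3 - <<'E'
import cv2
a=cv2.imread("pics/top0.png")[150:285,210:330]; cv2.imwrite("pics/topc.png",cv2.resize(a,None,fx=4.4,fy=4.4,interpolation=cv2.INTER_CUBIC))
a=cv2.imread("pics/scene0.png")[180:290,200:350]; cv2.imwrite("pics/scenec.png",cv2.resize(a,None,fx=5,fy=5,interpolation=cv2.INTER_CUBIC))
E
```

```text
(no output)
```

View pics/topc.png

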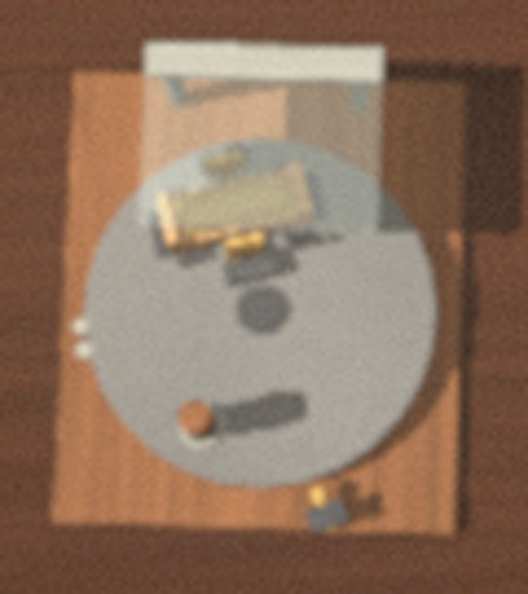

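View pics/scenec.png

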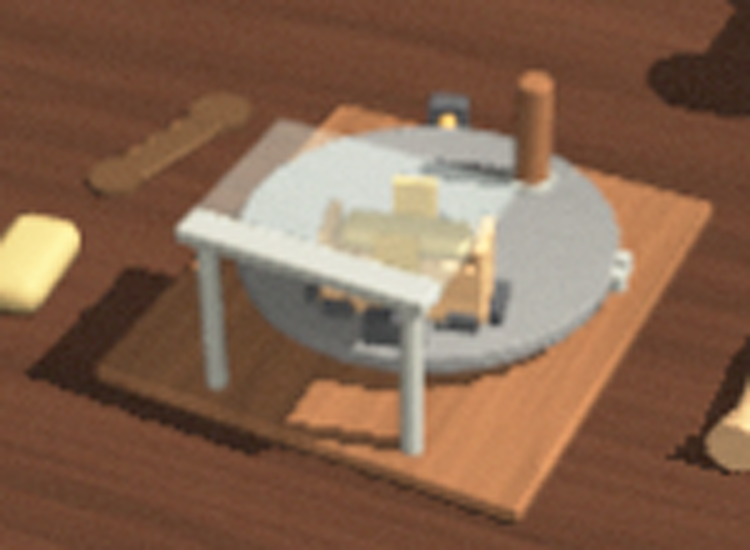

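```bash
cat > m.py <<'E'
from h import *
im=cv2.imread("pics/top0.png")
ci=imaging.camera_info("top")
hsv=cv2.cvtColor(im,cv2.COLOR_BGR2HSV)
m=((hsv[:,:,1]<50)&(hsv[:,:,2]>80)).astype(np.uint8)
roi=np.zeros_like(m); roi[178:266,225:315]=1; m=m*roi
m=cv2.morphologyEx(m,cv2.MORPH_OPEN,np.ones((3,3)))
cs,_=cv2.findContours(m,cv2.RETR_EXTERNAL,cv2.CHAIN_APPROX_NONE)
c=max(cs,key=cv2.contourArea).reshape(-1,2).astype(float)
P=plane(ci,c,40)[:,:2]
from scipy.optimize import least_squares
f=lambda q:np.hypot(P[:,0]-q[0],P[:,1]-q[1])-q[2]
r=least_squares(f,[480,0,117],loss="soft_l1",f_scale=1.5); print("circle",r.x,np.median(abs(f(r.x))))
r2=least_squares(lambda q:np.hypot(P[:,0]-q[0],P[:,1]-q[1])-117,r.x[:2],loss="soft_l1",f_scale=1.5); ax=r2.x; print(ax)
k=lambda x,y:[210+x/4.4-.5,150+y/4.4-.5]
hub=plane(ci,[k(263,310)],40)[0]; print("hub",hub)
post=plane(ci,[k(196,418)],115)[0]; print("post",post, "R",np.hypot(*(post[:2]-ax)),"ang",np.degrees(np.arctan2(*(post[:2]-ax)[::-1])))
# guard strip ends, back edge
g=plane(ci,[k(143,42),k(384,46),k(143,75),k(384,78)],126); print("guard strip",g)
b=plane(ci,[k(73,72),k(466,78),k(458,534),k(50,524)],12); print("board",b, b.mean(0))
d=g[0]-g[1]; print("guard yaw",np.degrees(np.arctan2(-d[0],d[1])))
for i,j in((0,1),(3,2)): d=b[i]-b[j]; print(np.degrees(np.arctan2(-d[0],d[1])))
for i,j in((0,3),(1,2)): d=b[i]-b[j]; print(np.degrees(np.arctan2(d[1],d[0])))
pl=plane(ci,[k(320,494)],35)[0];d=pl[:2]-ax;print("plunger ang",np.degrees(np.arctan2(d[1],d[0])),np.hypot(*d))
E
python3 m.py
```

```text
circle [539.77788473  32.54108901 111.30218125] 5.514874184392497
[539.646883    33.10005348]
hub [544.89033563  32.55940965  40.        ]
post [468.86083845  73.59647314 115.        ] R 81.5513587173611 ang 150.2262951872645
guard strip [[707.01555527 102.12199195 126.        ]
 [699.90992214 -50.37309222 126.        ]
 [685.55694003 102.42935071 126.        ]
 [679.14925726 -49.69337819 126.        ]]
board [[ 717.54976914  160.48214648   12.        ]
 [ 705.36764765 -110.06315636   12.        ]
 [ 394.93632583  -92.64528029   12.        ]
 [ 408.88149312  178.59304581   12.        ]] [556.68380893  34.09168891  12.        ]
guard yaw -2.6678140511908714
-2.578174472823154
-2.943154676979752
-3.3579406525626987
-3.211420458012639
plunger ang -163.34663457964385 121.80064849126266
```

Emit:
step_arm(steps=[{"offset": [0.03,-0.053,0],"roll": -0.08},{"offset": [0.06,-0.106,0],"roll": -0.16},{"offset": [0.09,-0.159,0],"roll": -0.24},{"offset": [0.12,-0.212,0],"roll": -0.32},{"offset": [0.15,-0.265,0],"roll": -0.4},{"offset": [0.18,-0.318,0],"roll": -0.44},{"offset": [0.21,-0.371,0],"roll": -0.44},{"offset": [0.24,-0.424,0],"roll": -0.44},{"offset": [0.27,-0.477,0],"roll": -0.44},{"offset": [0.295,-0.527,0],"roll": -0.44},{"offset": [0.295,-0.527,0],"roll": -0.44},{"offset": [0.295,-0.527,0],"roll": -0.44}])

```text
validation failed for argument at $.st...
```

Run:
```python
from h import *
s=env.sense(); print(s["clock"],s["joints"],s["position"],s["joint_velocities"],s["ft_force"])
print(R.from_quat(s["eef_rot"]).as_matrix())
import json
ci=imaging.camera_info("wrist"); im=imaging.capture("wrist"); cv2.imwrite("pics/w1.png",im[:,:,::-1])
print(ci)
np.save("ci_w1.npy",ci,allow_pickle=True)
```

```text
0.15 [ 1.54658757e+00  3.85389868e-01  6.96623483e-03 -3.38010392e-04
 -1.19404673e+00 -2.58613056e-01] [174.2820892  599.78484396 249.47931487] [-0.00211026 -0.00162877  0.00407248  0.00346628  0.00147878 -0.00159776] [-0.57084276  0.48296715  0.62772958]
[[-2.79185826e-01 -9.60237027e-01 -3.54733910e-04]
 [-9.60235590e-01  2.79186024e-01 -1.66591599e-03]
 [ 1.69871097e-03 -1.24472006e-04 -9.99998549e-01]]
{'intrinsics': array([[294.29194919,   0.        , 275.23268041],
       [  0.        , 294.29194919, 212.14235511],
       [  0.        ,   0.        ,   1.        ]]), 'distortion': array([-0.01596986,  0.        ,  0.        ,  0.        ,  0.        ]), 'position': array([240.91766721, 581.38443773, 373.23842123]), 'orientation': array([ 0.08491246, -0.11087156,  0.79200778, -0.59432403])}
```

View pics/w1.png

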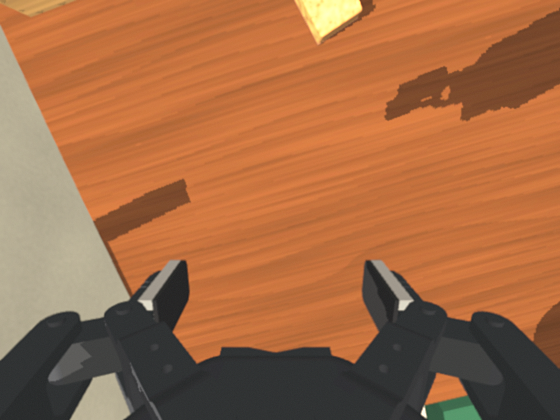

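The move was refused (validation), so I'll give every field in each row.

Emit:
step_arm(steps=[{"offset": [0.03,-0.053,0.0],"roll": -0.08,"jaw": 0},{"offset": [0.06,-0.106,0.0],"roll": -0.16,"jaw": 0},{"offset": [0.09,-0.159,0.0],"roll": -0.24,"jaw": 0},{"offset": [0.12,-0.212,0.0],"roll": -0.32,"jaw": 0},{"offset": [0.15,-0.265,0.0],"roll": -0.4,"jaw": 0},{"offset": [0.18,-0.318,0.0],"roll": -0.44,"jaw": 0},{"offset": [0.21,-0.371,0.0],"roll": -0.44,"jaw": 0},{"offset": [0.24,-0.424,0.0],"roll": -0.44,"jaw": 0},{"offset": [0.27,-0.477,0.0],"roll": -0.44,"jaw": 0},{"offset": [0.295,-0.527,0.0],"roll": -0.44,"jaw": 0},{"offset": [0.295,-0.527,0.0],"roll": -0.44,"jaw": 0},{"offset": [0.295,-0.527,0.0],"roll": -0.44,"jaw": 0}], newtons=40)

```text
clock: 1.7
position: [469.2, 73.0, 250.1]
eef_rot: [-0.411, 0.912, 0.0, -0.0]
ft_force: [0.9, -0.2, 1.2]
finger_gap: 85.3
```

Run:
```python
from h import *
s=env.sense(); print(s["clock"],s["joints"],s["position"],s["joint_velocities"])
ci=imaging.camera_info("wrist"); im=imaging.capture("wrist"); cv2.imwrite("pics/w2.png",im[:,:,::-1])
print(ci["position"],ci["orientation"])
np.save("ci_w2.npy",ci,allow_pickle=True)
```

```text
1.7 [ 4.97367804e-01  1.27389403e-01 -3.45381190e-01 -2.73256088e-04
 -1.09839594e+00  3.49859479e-01] [469.20860976  72.97536492 250.11511086] [ 0.03246033 -0.00528855 -0.0016777   0.0005973  -0.00075916  0.00180975]
[521.07033051  27.51084057 373.84366536] [ 0.0580359  -0.12700992  0.90274586 -0.40687864]
```

View pics/w2.png

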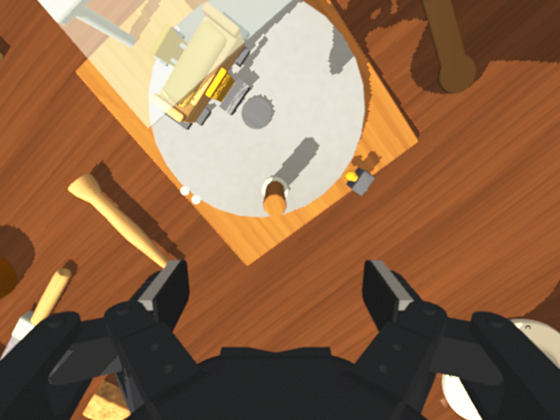

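```bash
cat > m2.py <<'E'
from h import *
im=cv2.imread("pics/w2.png"); ci=np.load("ci_w2.npy",allow_pickle=True).item()
hub=plane(ci,[[258,112]],40)[0]; print("hub",hub)
hsv=cv2.cvtColor(im,cv2.COLOR_BGR2HSV)
m=((hsv[:,:,1]<45)&(hsv[:,:,2]>140)).astype(np.uint8); m[:, :150]=0; m[225:]=0; m[:,375:]=0
m=cv2.morphologyEx(m,cv2.MORPH_OPEN,np.ones((5,5)))
c=max(cv2.findContours(m,0,1)[0],key=cv2.contourArea).reshape(-1,2).astype(float)
P=plane(ci,c,40)[:,:2]
# right/lower rim only
from scipy.optimize import least_squares
for h0 in [hub[:2]]:
    sel=abs(np.hypot(*(P-h0).T)-117)<6; Q=P[sel]
    r=least_squares(lambda q:np.hypot(Q[:,0]-q[0],Q[:,1]-q[1])-117,h0,loss="soft_l1",f_scale=1); print(r.x,sel.sum(),np.abs(r.fun).mean()); ax=r.x
    a=np.degrees(np.arctan2(*(Q-ax).T[::-1])); print(np.histogram(a,12,(-180,180))[0])
g=cv2.resize(im[170:225,245:305],None,fx=10,fy=10,interpolation=cv2.INTER_CUBIC); cv2.imwrite("pics/w2p.png",g)
E
python3 m2.py
```

```text
hub [545.15532747  30.35811356  40.        ]
[547.62134125  32.09985856] 415 1.8055165585269948
[45 58 33 43  0 16  0 42 48 50 42 38]
```

View pics/w2p.png

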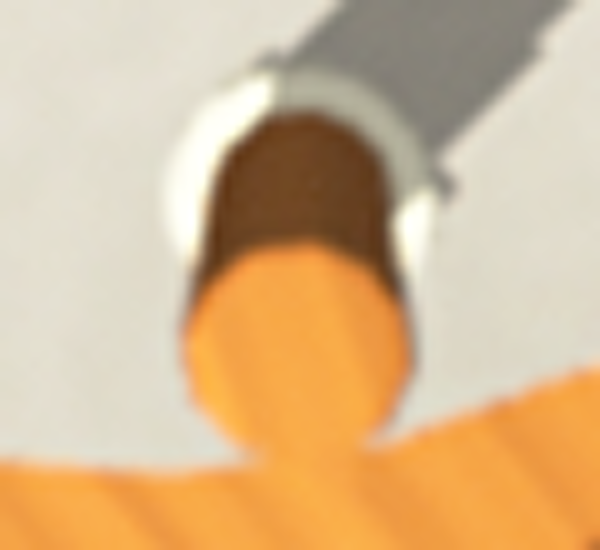

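Run:
```python
from h import *
ci=np.load("ci_w2.npy",allow_pickle=True).item()
p=plane(ci,[[274.3,204.6]],115)[0]; print(p)
for ax in ([545.1,30.4],[547.6,32.1],[544.9,32.6],[545.5,32]):
    d=p[:2]-ax; print(ax,np.hypot(*d),np.degrees(np.arctan2(d[1],d[0])))
# board corners & plunger
b=plane(ci,[[248,265],[416,142]],12); print(b); d=b[0]-b[1]; print("yaw",np.degrees(np.arctan2(-d[0],d[1])),np.hypot(*d[:2]))
b=plane(ci,[[248,265],[78,74]],12); d=b[1]-b[0]; print("yaw",np.degrees(np.arctan2(d[1],d[0])),np.hypot(*d[:2]))
```

```text
[470.91339866  72.46904981 115.        ]
[545.1, 30.4] 85.28456349474129 150.4436970145001
[547.6, 32.1] 86.66311215185709 152.23696583132875
[544.9, 32.6] 84.04497790344719 151.68117058879025
[545.5, 32] 84.85814688155831 151.516715610595
[[411.41519415 172.77423151  12.        ]
 [396.30144204 -88.96860658  12.        ]]
yaw -3.3047463947025646 262.1788297896605
yaw -3.2057896881771586 302.82860195690887
```

Emit:
step_arm(steps=[{"offset": [0.001,0.0,-0.05],"roll": 0,"jaw": 0},{"offset": [0.0015,-0.0005,-0.1],"roll": 0,"jaw": 0},{"offset": [0.0015,-0.0005,-0.135],"roll": 0,"jaw": 0},{"offset": [0.0015,-0.0005,-0.152],"roll": 0,"jaw": 0},{"offset": [0.0015,-0.0005,-0.152],"roll": 0,"jaw": 0},{"offset": [0.0015,-0.0005,-0.152],"roll": 0,"jaw": 120},{"offset": [0.0015,-0.0005,-0.152],"roll": 0,"jaw": 230},{"offset": [0.0015,-0.0005,-0.152],"roll": 0,"jaw": 230},{"offset": [0.0015,-0.0005,-0.152],"roll": 0,"jaw": 230},{"offset": [0.0015,-0.0005,-0.152],"roll": 0,"jaw": 230},{"offset": [0.0015,-0.0005,-0.152],"roll": 0,"jaw": 230}], newtons=40)

```text
clock: 3.12
position: [471.0, 72.7, 99.0]
eef_rot: [-0.411, 0.911, -0.0, 0.0]
ft_force: [-1.5, 1.0, 5.3]
finger_gap: 20.8
```

Run:
```python
from h import *
ax=np.array([545.5,32.]);d=np.array([470.9,72.6])-ax
def rot(t):
    t=np.radians(t);return np.array([[np.cos(t),-np.sin(t)],[np.sin(t),np.cos(t)]])@d
for a0,ts in((0,range(5,61,5)),(60,list(range(65,96,5))+[98,100,101,102])):
    for t in ts: print(t,np.round((rot(t)-rot(a0))/1000,4),round(np.radians(t-a0),3))
```

```text
5 [-0.0033 -0.0067] 0.087
10 [-0.0059 -0.0136] 0.175
15 [-0.008  -0.0207] 0.262
20 [-0.0094 -0.028 ] 0.349
25 [-0.0102 -0.0353] 0.436
30 [-0.0103 -0.0427] 0.524
35 [-0.0098 -0.0501] 0.611
40 [-0.0086 -0.0575] 0.698
45 [-0.0069 -0.0646] 0.785
50 [-0.0045 -0.0716] 0.873
55 [-0.0014 -0.0784] 0.96
60 [ 0.0021 -0.0849] 1.047
65 [ 0.0041 -0.0061] 0.087
70 [ 0.0088 -0.0119] 0.175
75 [ 0.0139 -0.0172] 0.262
80 [ 0.0195 -0.0221] 0.349
85 [ 0.0255 -0.0265] 0.436
90 [ 0.0319 -0.0303] 0.524
95 [ 0.0385 -0.0335] 0.611
98 [ 0.0426 -0.0352] 0.663
100 [ 0.0454 -0.0362] 0.698
101 [ 0.0468 -0.0367] 0.716
102 [ 0.0483 -0.0371] 0.733
```

Emit:
step_arm(steps=[{"offset": [-0.0033,-0.0067,0.0],"roll": 0.087,"jaw": 230},{"offset": [-0.0059,-0.0136,0.0],"roll": 0.175,"jaw": 230},{"offset": [-0.008,-0.0207,0.0],"roll": 0.262,"jaw": 230},{"offset": [-0.0094,-0.028,0.0],"roll": 0.349,"jaw": 230},{"offset": [-0.0102,-0.0353,0.0],"roll": 0.436,"jaw": 230},{"offset": [-0.0103,-0.0427,0.0],"roll": 0.524,"jaw": 230},{"offset": [-0.0098,-0.0501,0.0],"roll": 0.611,"jaw": 230},{"offset": [-0.0086,-0.0575,0.0],"roll": 0.698,"jaw": 230},{"offset": [-0.0069,-0.0646,0.0],"roll": 0.785,"jaw": 230},{"offset": [-0.0045,-0.0716,0.0],"roll": 0.873,"jaw": 230},{"offset": [-0.0014,-0.0784,0.0],"roll": 0.96,"jaw": 230},{"offset": [0.0021,-0.0849,0.0],"roll": 1.047,"jaw": 230}], newtons=40)

```text
clock: 4.62
position: [473.4, -12.8, 99.0]
eef_rot: [0.813, -0.583, 0.0, -0.0]
ft_force: [-1.0, -0.4, 4.7]
finger_gap: 21.0
```

Run:
```python
from h import *
s=env.sense(); print(s["clock"],s["joints"],s["position"],s["ft_force"])
im=imaging.capture("top"); cv2.imwrite("pics/t3.png",im[:,:,::-1]); crop(im,210,330,150,285,4.4,"pics/t3c.png")
```

```text
4.625 [ 3.17514852e-01  3.09117199e-01 -5.55990227e-01  6.65953135e-04
 -7.04716667e-01  1.57925327e+00] [473.41269872 -12.7552098   99.03496017] [-1.0059569  -0.40245546  4.68508565]
```

View pics/t3c.png

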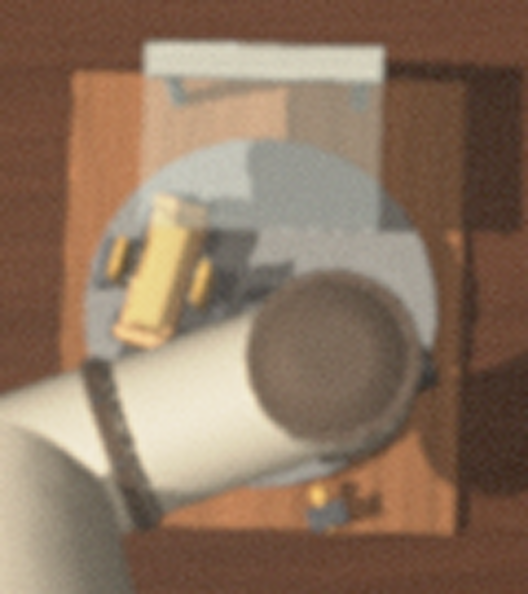

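The table turns with the gripper: the cassette is halfway out, at about (160,275) in the crop. I'll go on to the detent.

Emit:
step_arm(steps=[{"offset": [0.0041,-0.0061,0.0],"roll": 0.087,"jaw": 230},{"offset": [0.0088,-0.0119,0.0],"roll": 0.175,"jaw": 230},{"offset": [0.0139,-0.0172,0.0],"roll": 0.262,"jaw": 230},{"offset": [0.0195,-0.0221,0.0],"roll": 0.349,"jaw": 230},{"offset": [0.0255,-0.0265,0.0],"roll": 0.436,"jaw": 230},{"offset": [0.0319,-0.0303,0.0],"roll": 0.524,"jaw": 230},{"offset": [0.0352,-0.032,0.0],"roll": 0.567,"jaw": 230},{"offset": [0.0385,-0.0335,0.0],"roll": 0.611,"jaw": 230}], newtons=40)

```text
clock: 5.68
position: [509.6, -45.1, 99.0]
eef_rot: [0.949, -0.314, -0.002, -0.0]
ft_force: [-8.4, 7.0, 12.1]
finger_gap: 21.1
```

Emit:
step_arm(steps=[{"offset": [0.0027,-0.0011,0.0],"roll": 0.035,"jaw": 230},{"offset": [0.0041,-0.0017,0.0],"roll": 0.052,"jaw": 230},{"offset": [0.0055,-0.0022,0.0],"roll": 0.07,"jaw": 230}], newtons=40)

```text
clock: 6.05
position: [516.7, -48.0, 99.0]
eef_rot: [0.96, -0.279, -0.0, 0.0]
ft_force: [-2.2, -0.5, 6.2]
finger_gap: 20.9
```

Emit:
step_arm(steps=[{"offset": [0.0007,-0.0003,0.0],"roll": 0.009,"jaw": 230},{"offset": [0.0014,-0.0005,0.0],"roll": 0.017,"jaw": 230},{"offset": [0.0014,-0.0005,0.0],"roll": 0.017,"jaw": 230}], newtons=40)

```text
clock: 6.42
position: [518.4, -48.6, 99.0]
eef_rot: [0.963, -0.271, 0.0, 0.0]
ft_force: [-2.6, -1.1, 5.5]
finger_gap: 21.2
```

Emit:
step_arm(steps=[{"offset": [0.0,0.0,0.0],"roll": 0,"jaw": 60},{"offset": [0.0,0.0,0.0],"roll": 0,"jaw": 0},{"offset": [0.0,0.0,0.0],"roll": 0,"jaw": 0},{"offset": [0.0,0.0,0.0],"roll": 0,"jaw": 0},{"offset": [0.0,0.0,0.05],"roll": 0,"jaw": 0},{"offset": [0.0,0.0,0.1],"roll": 0,"jaw": 0},{"offset": [0.0,0.0,0.15],"roll": 0,"jaw": 0},{"offset": [0.0,0.0,0.15],"roll": 0,"jaw": 0}], newtons=40)

```text
clock: 7.42
position: [520.7, -48.2, 253.0]
eef_rot: [0.963, -0.271, 0.005, -0.002]
ft_force: [-0.1, 0.9, 0.2]
finger_gap: 85.3
```

Run:
```python
from h import *
s=env.sense(); print(s["clock"],s["joints"],s["position"],s["ft_force"])
ci=imaging.camera_info("wrist"); im=imaging.capture("wrist"); cv2.imwrite("pics/w4.png",im[:,:,::-1])
np.save("ci_w4.npy",ci,allow_pickle=True)
im=imaging.capture("top"); cv2.imwrite("pics/t4.png",im[:,:,::-1]); crop(im,210,330,150,285,4.4,"pics/t4c.png")
```

```text
7.425 [ 2.18804537e-01  2.04012730e-01 -2.42837244e-01  1.26653689e-03
 -1.11367517e+00  2.37405534e+00] [520.6707331  -48.24872022 253.01106647] [-0.10122369  0.94917803  0.16063844]
```

View pics/w4.png

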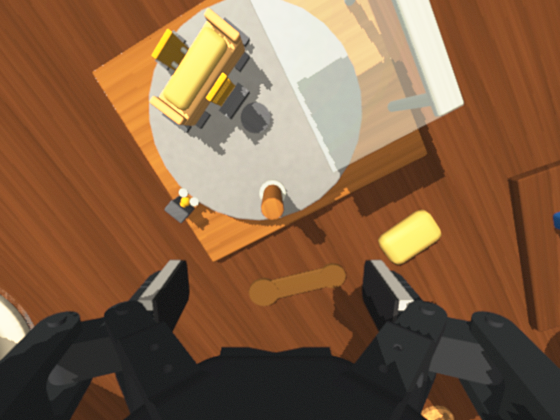

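View pics/t4c.png

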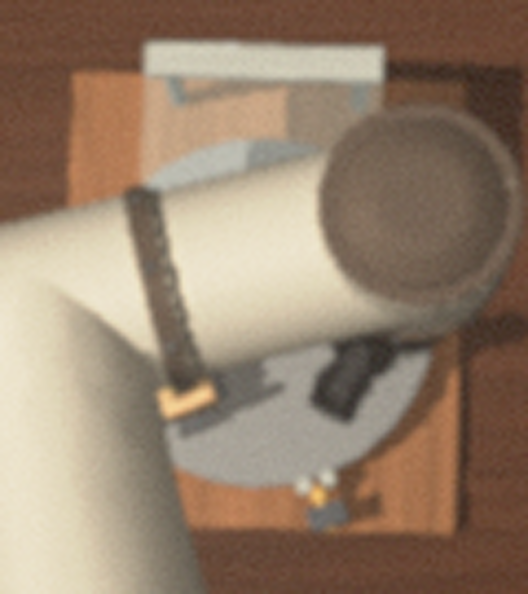

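Run:
```python
import cv2
a=cv2.imread("pics/w4.png")[0:230,140:300]; cv2.imwrite("pics/w4c.png",cv2.resize(a,None,fx=2.6*2**.0*1.0,fy=2.6,interpolation=cv2.INTER_CUBIC))
a=cv2.imread("pics/w4.png")[0:150,145:255]; cv2.imwrite("pics/w4d.png",cv2.resize(a,None,fx=4,fy=4,interpolation=cv2.INTER_CUBIC))
a=cv2.imread("pics/w4.png")[165:225,155:300]; cv2.imwrite("pics/w4e.png",cv2.resize(a,None,fx=5,fy=5,interpolation=cv2.INTER_CUBIC))
```

```text
(no output)
```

View pics/w4d.png

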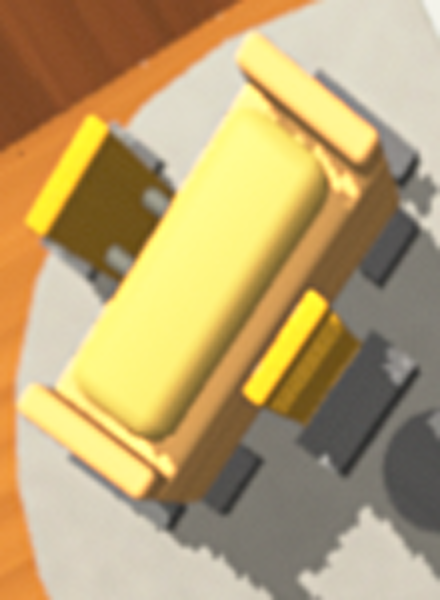

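View pics/w4e.png

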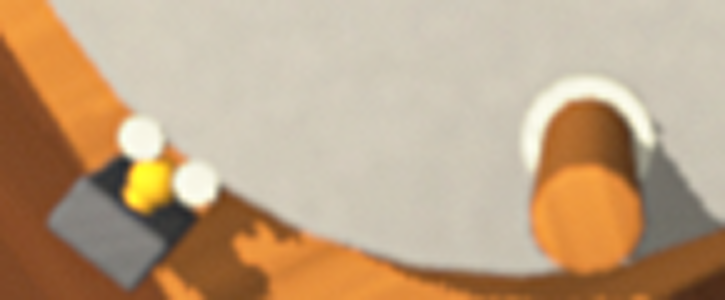

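Run:
```python
from h import *
ci=np.load("ci_w4.npy",allow_pickle=True).item()
k=lambda x,y:[145+x/4-.5,y/4-.5]
P=plane(ci,[k(102,120),k(37,229),k(320,298),k(254,396)],106)[:,:2]; print(P)
L=P[:2].mean(0);Rr=P[2:].mean(0);d=L-Rr;print("mid",(L+Rr)/2,"gap",np.hypot(*d),"radial ang",np.degrees(np.arctan2(d[1],d[0])))
for a,b in((0,1),(2,3)): e=P[b]-P[a];print("tang",np.degrees(np.arctan2(e[1],e[0])),np.hypot(*e))
ax=np.array([545.5,32]);a=np.radians(114.6-3.1);print("pred",ax+65*np.array([np.cos(a),np.sin(a)]))
p=plane(ci,[[155+587/5-.5,165+218/5-.5]],115)[0][:2];e=p-ax;print("post",p,np.hypot(*e),np.degrees(np.arctan2(e[1],e[0])))
s=env.sense();print(s["position"],s["joint_velocities"].round(3))
ci=imaging.camera_info("wrist");print(ci["position"])
```

```text
[[524.7527362  123.68829914]
 [500.99505105 114.40394563]
 [543.96893559  72.35134033]
 [520.87969372  63.56328404]]
mid [522.64910414  93.50171728] gap 54.701786904173076 radial ang 110.94060940791246
tang -158.65475539411682 25.507387631572424
tang -159.1625448688656 24.705121403209155
pred [521.67742026  92.47714192]
post [517.89022421 -46.84010731] 83.53479657830857 -109.3002349024266
[518.10306799 -48.31682077 248.41665081] [ 0.001  0.026 -0.033 -0.003 -0.001  0.   ]
[553.89481983  12.3367403  372.24518971]
```

Emit:
step_arm(steps=[{"offset": [0.001,0.035,0.0],"roll": -0.163,"jaw": 0},{"offset": [0.002,0.07,0.0],"roll": -0.326,"jaw": 0},{"offset": [0.003,0.106,0.0],"roll": -0.49,"jaw": 0},{"offset": [0.004,0.1414,-0.02],"roll": -0.653,"jaw": 0},{"offset": [0.004,0.1414,-0.04],"roll": -0.653,"jaw": 0},{"offset": [0.004,0.1414,-0.04],"roll": -0.653,"jaw": 0},{"offset": [0.004,0.1414,-0.04],"roll": -0.653,"jaw": 0}], newtons=40)

```text
clock: 8.4
position: [522.4, 92.6, 208.1]
eef_rot: [0.825, -0.565, -0.0, 0.0]
ft_force: [-0.3, -0.1, -0.1]
finger_gap: 85.8
```

Run:
```python
from h import *
s=env.sense(); print(s["clock"],s["joints"],s["position"],s["ft_force"], s["joint_velocities"].round(3))
ci=imaging.camera_info("wrist"); im=imaging.capture("wrist"); cv2.imwrite("pics/w5.png",im[:,:,::-1])
np.save("ci_w5.npy",ci,allow_pickle=True)
```

```text
8.4 [ 4.81560520e-01  2.61350186e-01 -2.86052742e-01  4.37820436e-04
 -1.02426645e+00  1.45801503e+00] [522.44598662  92.6049725  208.14214982] [-0.30967528 -0.10807862 -0.06197289] [-0.005 -0.015  0.014 -0.     0.002 -0.002]
```

View pics/w5.png

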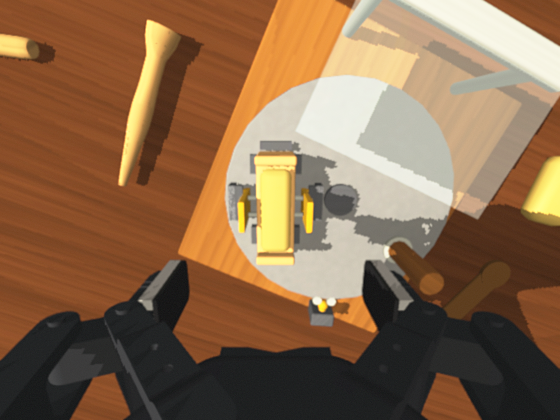

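Run:
```python
import cv2
a=cv2.imread("pics/w5.png")[140:280,215:345]; cv2.imwrite("pics/w5d.png",cv2.resize(a,None,fx=4,fy=4,interpolation=cv2.INTER_CUBIC))
```

```text
(no output)
```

View pics/w5d.png

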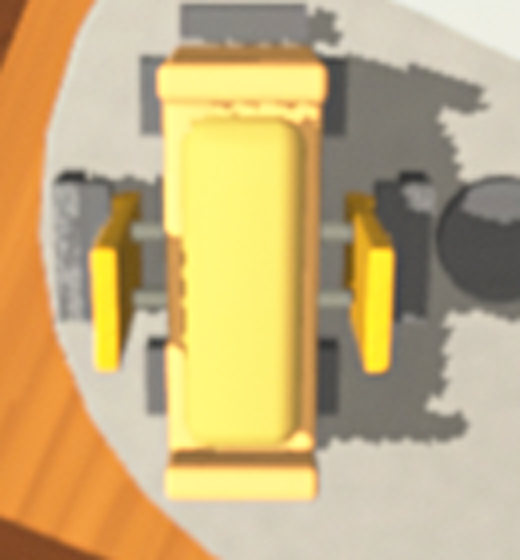

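Run:
```python
from h import *
ci=np.load("ci_w5.npy",allow_pickle=True).item()
k=lambda x,y:[215+x/4-.5,140+y/4-.5]
P=plane(ci,[k(105,248),k(108,369),k(379,245),k(378,371)],106)[:,:2]
L=P[:2].mean(0);Rr=P[2:].mean(0);d=L-Rr;print("mid",(L+Rr)/2,"gap",np.hypot(*d),"radial",np.degrees(np.arctan2(d[1],d[0])))
for a,b in((0,1),(2,3)): e=P[b]-P[a];print("tang",np.degrees(np.arctan2(e[1],e[0])),np.hypot(*e))
print(np.degrees(2*np.arctan2(-.565,.825)))
```

```text
mid [522.67320674  93.85412609] gap 54.58293307610433 radial 111.22130614536361
tang -159.34452648399778 25.39131485526369
tang -157.45237239941008 26.448108190545057
-68.81046857532573
```

Emit:
step_arm(steps=[{"offset": [0.0003,0.0006,-0.04],"roll": 0,"jaw": 0},{"offset": [0.0003,0.0006,-0.07],"roll": 0,"jaw": 0},{"offset": [0.0003,0.0006,-0.09],"roll": 0,"jaw": 0},{"offset": [0.0003,0.0006,-0.105],"roll": 0,"jaw": 0},{"offset": [0.0003,0.0006,-0.12],"roll": 0,"jaw": 0},{"offset": [0.0003,0.0006,-0.12],"roll": 0,"jaw": 0},{"offset": [0.0003,0.0006,-0.12],"roll": 0,"jaw": 0}], newtons=40)

```text
clock: 9.32
position: [523.2, 93.7, 88.9]
eef_rot: [0.825, -0.565, 0.0, -0.0]
ft_force: [-0.1, 0.8, 0.1]
finger_gap: 85.2
```

Run:
```python
from h import *
s=env.sense(); print(s["clock"],s["position"],s["ft_force"])
im=imaging.capture("wrist"); cv2.imwrite("pics/w6.png",im[:,:,::-1])
im=imaging.capture("scene"); crop(im,200,350,150,290,5,"pics/s6.png")
```

```text
9.325 [523.20495236  93.73000714  88.8984439 ] [-0.1221688   0.76229479  0.09981178]
```

View pics/w6.png

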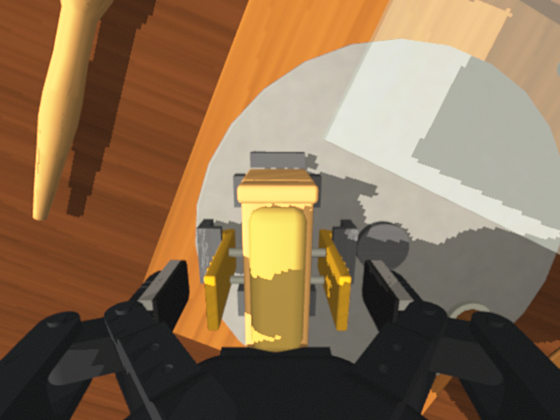

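View pics/s6.png

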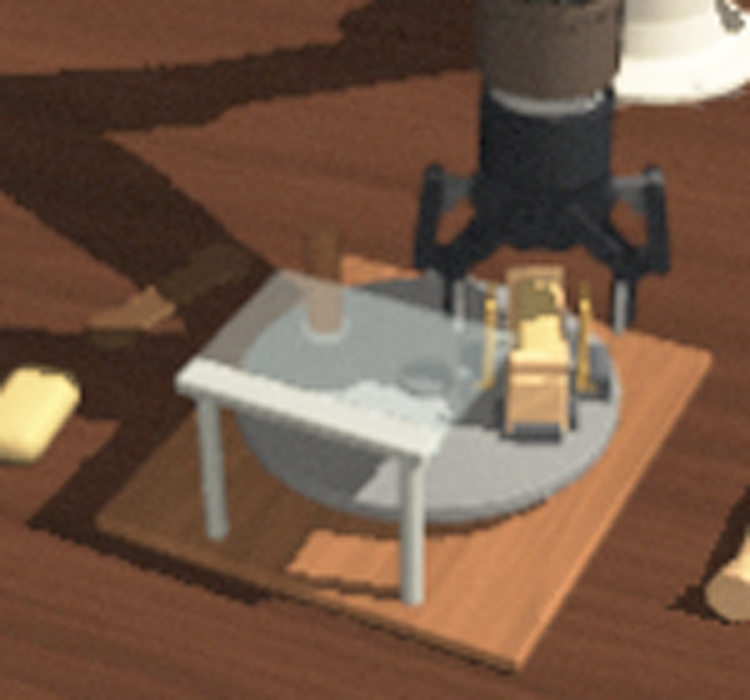

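The open fingers straddle the catches: catches at (220,280) and (335,280), pads at x of about 187 and 363. Closing now.

Emit:
step_arm(steps=[{"offset": [0.0,0.0,0.0],"roll": 0,"jaw": 50},{"offset": [0.0,0.0,0.0],"roll": 0,"jaw": 90},{"offset": [0.0,0.0,0.0],"roll": 0,"jaw": 120},{"offset": [0.0,0.0,0.0],"roll": 0,"jaw": 150},{"offset": [0.0,0.0,0.0],"roll": 0,"jaw": 180},{"offset": [0.0,0.0,0.0],"roll": 0,"jaw": 180},{"offset": [0.0,0.0,0.0],"roll": 0,"jaw": 180},{"offset": [0.0,0.0,0.0],"roll": 0,"jaw": 180}], newtons=40)

```text
clock: 10.42
position: [523.7, 93.2, 90.3]
eef_rot: [0.825, -0.565, 0.001, -0.001]
ft_force: [-1.7, -3.1, 9.5]
finger_gap: 41.2
```

Run:
```python
from h import *
s=env.sense(); print(s["clock"],s["position"],s["ft_force"],s["finger_gap"])
im=imaging.capture("wrist"); cv2.imwrite("pics/w7.png",im[:,:,::-1])
```

```text
10.425 [523.68975809  93.24944059  90.28195435] [-1.67514332 -3.13317018  9.51247077] 41.22581559123068
```

View pics/w7.png

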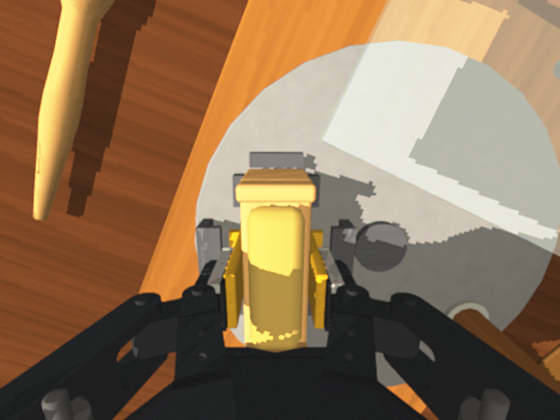

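Both catches are fully in (gap 41 mm, symmetric). I'll make a small lift first, then check the force.

Emit:
step_arm(steps=[{"offset": [0.0,0.0,0.004],"roll": 0,"jaw": 180},{"offset": [0.0,0.0,0.008],"roll": 0,"jaw": 180},{"offset": [0.0,0.0,0.012],"roll": 0,"jaw": 180},{"offset": [0.0,0.0,0.012],"roll": 0,"jaw": 180}], newtons=40)

```text
clock: 10.98
position: [522.7, 93.7, 100.4]
eef_rot: [0.825, -0.565, 0.0, -0.0]
ft_force: [-0.3, -0.3, -2.9]
finger_gap: 40.9
```

Run:
```python
from h import *
s=env.sense(); print(s["clock"],s["position"],s["ft_force"],s["finger_gap"])
im=imaging.capture("scene"); crop(im,200,350,150,290,5,"pics/s8.png")
```

```text
10.975 [522.72994666  93.70079449 100.40777067] [-0.32889295 -0.30265017 -2.91948981] 40.93593672084224
```

View pics/s8.png

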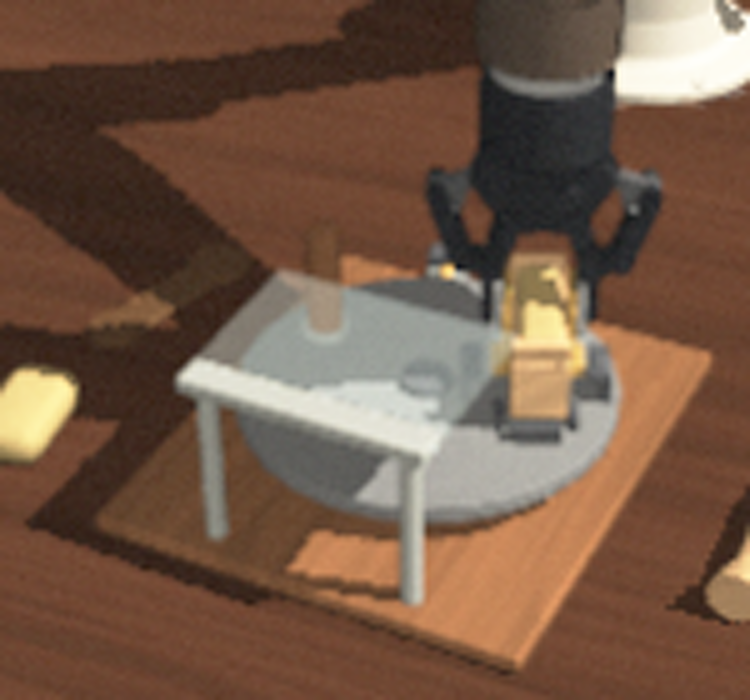

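The cassette is rising freely: a load of about 3 N, with its end above the stop. Lifting the rest of the way.

Emit:
step_arm(steps=[{"offset": [0.0,0.0,0.008],"roll": 0,"jaw": 180},{"offset": [0.0,0.0,0.018],"roll": 0,"jaw": 180},{"offset": [0.0,0.0,0.03],"roll": 0,"jaw": 180},{"offset": [0.0,0.0,0.042],"roll": 0,"jaw": 180},{"offset": [0.0,0.0,0.054],"roll": 0,"jaw": 180},{"offset": [0.0,0.0,0.066],"roll": 0,"jaw": 180},{"offset": [0.0,0.0,0.076],"roll": 0,"jaw": 180},{"offset": [0.0,0.0,0.084],"roll": 0,"jaw": 180},{"offset": [0.0,0.0,0.089],"roll": 0,"jaw": 180},{"offset": [0.0,0.0,0.09],"roll": 0,"jaw": 180},{"offset": [0.0,0.0,0.09],"roll": 0,"jaw": 180},{"offset": [0.0,0.0,0.09],"roll": 0,"jaw": 180}], newtons=40)

```text
clock: 12.52
position: [522.5, 93.5, 189.9]
eef_rot: [0.825, -0.565, -0.0, 0.0]
ft_force: [0.1, -0.9, -3.1]
finger_gap: 41.0
```

Run:
```python
from h import *
s=env.sense(); print(s["clock"],s["position"],s["ft_force"],s["finger_gap"],s["joint_velocities"].round(3))
im=imaging.capture("wrist"); cv2.imwrite("pics/w9.png",im[:,:,::-1])
im=imaging.capture("scene"); cv2.imwrite("pics/s9f.png",im[:,:,::-1]); crop(im,200,350,150,290,5,"pics/s9.png")
im=imaging.capture("top"); crop(im,210,330,150,285,4.4,"pics/t9.png"); cv2.imwrite("pics/t9f.png",im[:,:,::-1])
```

```text
12.525 [522.47412606  93.48461285 189.93129394] [ 0.08965537 -0.94596979 -3.08637361] 41.01053388118949 [-0.001 -0.001  0.     0.     0.001 -0.002]
```

View pics/w9.png

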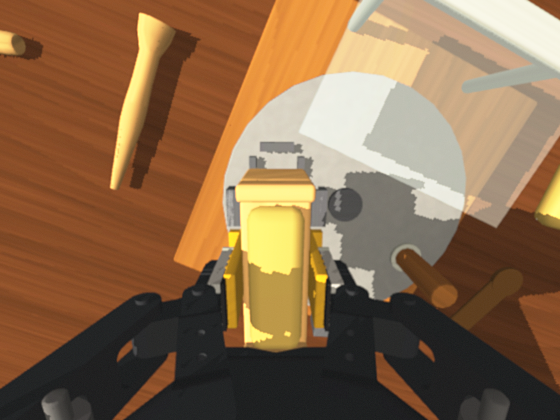

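View pics/s9.png

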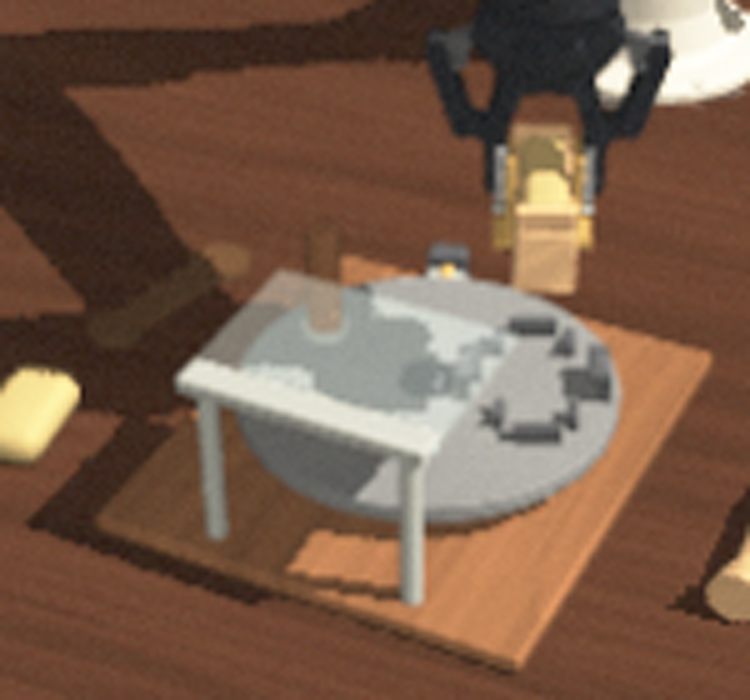

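View pics/t9.png

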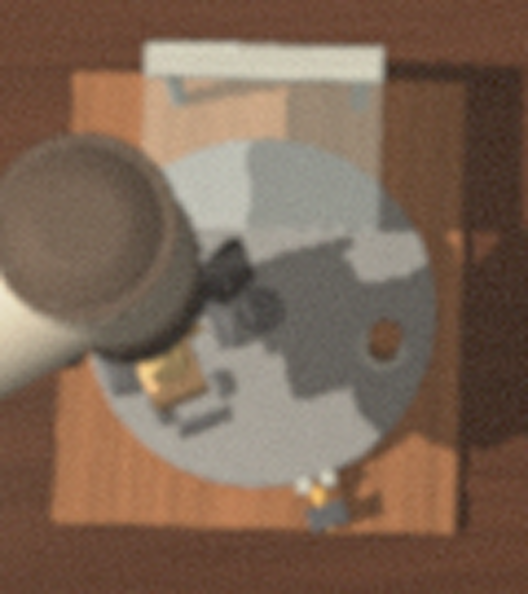

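Run:
```python
from station import env
print(env.finish_job()); s=env.sense(); print(s["clock"],s["position"],s["finger_gap"])
```

```text
the job is handed in; nothing more can be done
None
the job is handed in; nothing more can be done
```

I pinched the wooden post and turned the table about 101° counter-clockwise until the plunger dropped into the detent. Then I let go, squeezed both catches with 40 N and lifted the cassette straight up. I handed the job in at about 12.7 s with the cassette still held.

- **Lift:** the tool rose about 100 mm and was at rest. The load of about 3 N matches the cassette's weight range. In the wrist picture the cassette sits the same between the fingers as before the lift, so I took it as level; I did not measure the tilt.
- **Detent:** the force at the post rose to about 11 N on the bump, then fell back. In the last top and wrist-camera views the rim's two white pips sit either side of the plunger tip.
- **Other things on the bench:** I kept clear of them. I did not compare their positions before and after.
- **Disagreements:** the gripper gap read 41 mm where 44 mm was expected for fully squeezed catches. It also read 21 mm on the 22 mm post, so I put this down to reading offset or pad compression. The first move call was refused because its rows lacked the jaw value, so nothing moved.

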